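# Lever open the cam cover with the pry blade

## Task

Take the orange-handled pry blade out of its stand, work its tip under the yellow lip of the test unit's cover and lever the cover up until it stands upright, or nearly so. Then put the blade back into the slot of its stand, upright and fully home, and let go. Touch the cover only with the blade, not with the robot, and leave the trip lever and the other things on the bench as they are.

Things in the scene. Friction and masses are not known exactly. Their poses are not given: they have to be found in the camera images.
- unit: Fixed olive-green test unit, open box 120 (x) x 160 (y) x 75 mm high, closed by the grey cover. Origin: centre of the box's underside on the bench; -x is its front (yellow lip, faces the robot's right), +x the hinge side, z up. Front wall at x = -60 mm; in front of it a solid pry ledge, 160 mm wide, reaches to x = -92 mm, its flat top 55 mm above the bench, 20 mm below the closed cover.
- cover (a joint): Opening angle of the grey steel cover plate (136 mm from hinge to lip, 150 mm wide, 6 mm thick, 0.2 kg, yellow stripe along its lip), rad: 0 = closed and flat on the box, 1.57 = upright, stop at 1.75. It may start slightly ajar. The hinge is stiff (0.17 N m of friction; about 2.5 N upward at the lip lifts it) and the cover stays at whatever angle it is left.
- lip (a point): Middle of the lower front edge of the cover (moves with it). Closed, it overhangs the box's front wall by 16 mm, with 16 mm of ledge in front of it and a 20 mm high gap between it and the ledge top below.
- hinge (a point): Middle of the cover's hinge axis, at the rear top edge of the unit (60 mm behind unit centre, 75 mm above the bench); the axis runs along the unit's y.
- blade: Pry blade, 150 mm long, 0.12 kg: orange handle 28 (x) x 30 (y) x 75 (z) mm over a flat steel blade 3 mm thick (x), 24 mm wide (y), reaching 75 mm below the handle. Origin: middle of the handle's lower face; z runs up the handle, away from the tip. Starts upright in the stand, handle up, its lower handle face on the stand's top.
- blade_tip (a point): Middle of the blade's end edge, 75 mm below the handle.
- stand: Fixed blue block 80 x 80 x 85 mm high with one upright slot right through its centre, 13 (x) x 34 (y) mm, rim chamfered 2 mm; the blade hangs in it with the handle resting on the top face. Origin: centre of its underside on the bench, z up. Its place, left or right of the unit, varies.
- trip_lever (a joint): Stiff steel lever (10 mm rod, 160 mm) with a 32 mm black ball grip, 100 mm from the unit's middle on its -y side (far from the robot), pivot 45 mm above the bench, leaning to the unit's +x, ball 177 mm above the bench. rad: 0 at rest, grows as the ball is pulled to the front. To be left alone.
- amber_cap: Loose amber glass annunciator cap, 60 mm across, 45 mm high. Origin: centre of underside. To be left alone.
- meter: Loose yellow hand multimeter lying flat, 150 x 78 x 36 mm. Origin: centre of underside. To be left alone.
- driver: Loose screwdriver lying on the bench, 190 mm long. To be left alone.
- toggle_plate: Fixed chrome plate 90 x 90 x 12 mm with a toggle, 50 mm high in all, on the other side of the unit from the stand. Origin: centre of underside.
- rocker: Fixed black box with khaki rocker switch, 80 x 60 mm, 45 mm high, at the left rear. Origin: centre of underside.
- flap_knob: Fixed brass flap selector knob on a black base, 80 mm across, 45 mm high, at the right rear. Origin: centre of underside.
Mind the look-alikes: they are no part of the job. Several things look just like the stand: the one meant starts farthest to the robot's right.

How it is judged:
By the outcome, as a careful person would: the job done as asked, in the order asked, and still so for the second after the job is handed in, with the robot touching nothing.
It also fails if it takes over 61 s, if anything falls off the work surface, if the arm or the gripper's body presses on something with over 40 N, if the wrist force passes 120 N, or if a joint passes its speed limit or range.

## Robot

A 6-joint arm with a two-finger parallel gripper is mounted at the origin on the work surface. World frame = base frame: x ahead of the robot, y to its left, z up, the work surface at z = 0. Lengths are in m, angles in rad, forces in N, time in s.
With the tool pointing down it reaches from about 0.3 to 0.75 m from the base axis. Payload 8.5 kg.
Tool frame: the origin (TCP) lies at the very end of the fingers, on their centre line; the grasp point (between the pads) lies 19 mm behind it; z points along the fingers, y is the line along which they close (so a half turn about z gives the same grasp; the last joint's range is limited). The gripper opens to 88 mm and grips with 3 to 60 N. Pads are 18 mm wide; open, the fingers measure 123 mm over their backs; the gripper's body (75 mm by 187 mm) begins 45 mm behind the grasp point.
Start: joints at [-1.488, 0.381, 1.297, -0, 1.464, -0.215], TCP at [0.161, -0.526, 0.215] pointing down, gripper open.
Joint ranges: [-3.11, 3.11], [-0.89, 2.33], [0.22, 2.48], [-1.42, 4.56], [0.17, 2.85], [-2.88, 2.88]. Speed limits (rad/s): [2.39, 2.39, 3.14, 3.14, 3.14, 3.14].

## Interface

Orientations are given as a 3x3 rotation matrix whose columns are the frame's x, y, z axes.
In Python, from cell import get_obs, grab_frame, camera_info, hand_in gives the robot as it stands. The module is installed in compiled form; this text tells all that it offers.
- The arm moves only by the tool send_rows, never from a script. Its argument "targets" is a list of rows, each a list of 3 entries, a list of its own where there are three numbers: the shift along the tool's x, y, z in m, then the turn, a rotation vector about the tool's x, y, z in rad, then the opening, from 0 (shut) to 1 (fully open). In form: [[[tx, ty, tz], [ax, ay, az], fingers], ...]. A call has 1 to 8 rows; each row is the pose to reach, as a shift and turn from the pose commanded when the call began, along the tool's axes at that moment; what a row does not reach only later rows make up. A row lasts 1/12 s, in which the tool goes at most 41.7 mm and 7.16 degrees, less where a joint would pass 70% of its speed; a pose out of reach is approached as far as the arm can. A call with a gripper value outside its range is refused whole. The fingers move at their own pace and stop on an object; "newtons" is the grip in N (left out, the last holds). Time passes only in rows, so rows that repeat a pose let the fingers close. It gives the time, the measured TCP pose, the force, the opening and the grip force at its end, in the units of the state.
- get_obs(): the state, without advancing time (a new reading comes with each control period).
- grab_frame(name): name is "scene" or "top"; returns (picture, depth): 420x560x3 uint8, blue, green, red; 420x560 float32, m along the optical axis (not along the pixel's ray), 0 where there is no reading.
- camera_info(name): a dict with "intrinsics" (3x3 intrinsics, pixels), "dist" ([k1, k2, p1, p2, k3] as OpenCV has them; the pictures are not rectified), "R" (3x3) and "t" (3): a world point X has camera coordinates R X + t. Camera axes: x right, y down, z forward; pixel columns grow to the right and rows downward; lengths in m; the calibration is good to about 2 mm. A picture is of the moment at which its call begins. camera_info takes no time and is no camera call.
- hand_in(): hands the job in; it is judged then, once.
The state is a dict: "clock": time; "qpos": joint angles; "qd": joint speeds; "joint_efforts": joint torques, N m; "tcp_pos": TCP position; "ee_rot": TCP orientation; "ft_force": force on the tool from outside, world axes, zero at the start; "wrist_torque": the same for the moment, N m; "width": finger opening in m; "grip_force": force on a finger pad.
Only numpy, scipy, OpenCV 4.12 (cv2) and the standard library are available. Lean on these libraries where they do the work, as an engineer would, in place of code of your own. Each camera call takes 0.05 s, during which the arm holds its last target. There are 200 camera calls.

## Working session

There is one attempt and no reset: what is moved stays moved. The work goes in short steps, Python scripts to look and compute and a tool call to move; the robot and the scene stay as the last step left them, time stands still between calls to the robot, and variables do not carry over. Pictures are saved under pics/ and viewed, at most 10 in all, crops included, and the job is handed in when it is done.

Besides the shell and the picture viewer there is one more tool, called as name([rows], argument=value, ...), one row to a line, values as JSON. send_rows: Moves the arm, as the interface text tells. Its arguments: {"type":"object","properties":{"targets":{"type":"array"},"newtons":{"type":"number"}},"required":["targets"]}

```bash
mkdir -p pics; cat > h.py <<'E'
import numpy as np, cv2
from cell import *
def load(n):
    d=np.load(f'pics/{n}.npz'); return d['p'],d['d']
def cam(n):
    c=camera_info(n); return [np.array(c[k],float) for k in('intrinsics','dist','R','t')]
def rays(n,uv):
    K,D,R,t=cam(n); u=cv2.undistortPoints(np.array(uv,float).reshape(-1,1,2),K,D).reshape(-1,2)
    return -R.T@t, np.c_[u,np.ones(len(u))]@R
def onplane(n,uv,z):
    c,r=rays(n,uv); return c+r*((z-c[2])/r[:,2])[:,None]
def cloud(n,d):
    h,w=d.shape; uv=np.stack(np.meshgrid(np.arange(w),np.arange(h)),-1).reshape(-1,2)
    c,r=rays(n,uv); P=c+r*d.reshape(-1,1); P[d.ravel()==0]=np.nan
    return P.reshape(h,w,3)
E
python3 - <<'E'
from h import *
for n in('scene','top'):
    p,d=grab_frame(n); np.savez(f'pics/{n}0.npz',p=p,d=d); cv2.imwrite(f'pics/{n}0.png',p)
    K,D,R,t=cam(n); print(n,K[0,0],-R.T@t,R[2],D)
o=get_obs(); print(o['clock'],o['tcp_pos'],o['ee_rot'],o['width'])
E
```

```text
scene 486.9072612219364 [1.06764442 0.52607493 0.98951886] [-0.44362504 -0.48432262 -0.75407454] [-0.03388592  0.          0.          0.          0.        ]
top 415.470043272915 [ 0.37905984 -0.06471801  1.06336913] [ 0.16469399 -0.00972812 -0.98629674] [-0.00700741  0.          0.          0.          0.        ]
0.1 [ 0.16133051 -0.52551652  0.21461465] [[ 9.55993612e-01  2.93387460e-01 -1.07430389e-04]
 [ 2.93387355e-01 -9.55992800e-01  1.27511386e-03]
 [ 2.71399737e-04 -1.25051942e-03 -9.99999181e-01]] 0.08825188230577251
```

View pics/scene0.png

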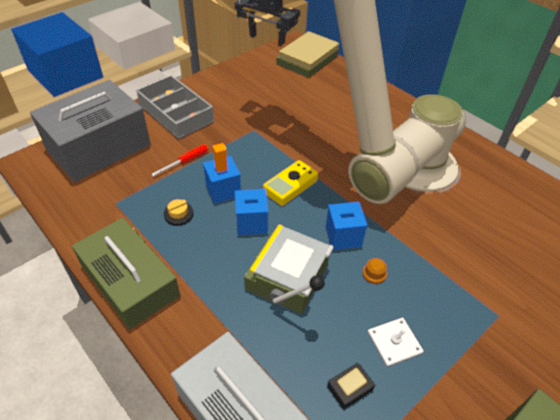

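View pics/top0.png

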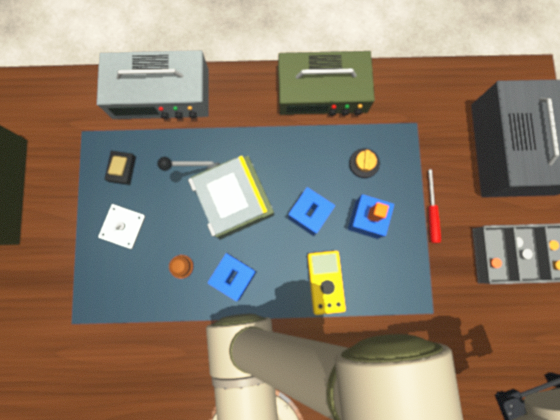

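The top view shows the blade and stand at about (372,215), with an orange handle. A decoy stand at (312,210) sits in front of the yellow lip at (258,185), and a second decoy is at (232,277). The unit is at (230,195) and the lever ball at (165,163). The scene view shows the handle at (220,157) and the lip at (265,250). Next I measure these.

```bash
python3 - <<'E'
from h import *
np.set_printoptions(precision=4,suppress=True)
def near(a,b): return a
for n in('top','scene'):
    p,d=load(n+'0'); C=cloud(n,d); hsv=cv2.cvtColor(p,cv2.COLOR_BGR2HSV); H,S,V=cv2.split(hsv)
    ws=(abs(C[...,0]-.4)<.3)&(abs(C[...,1])<.45)
    print('==',n)
    # stand tops
    m=((H>100)&(H<125)&(S>150)&(C[...,2]>.078)&(C[...,2]<.092)&ws).astype(np.uint8)
    for c in cv2.findContours(m,cv2.RETR_EXTERNAL,cv2.CHAIN_APPROX_NONE)[0]:
        if cv2.contourArea(c)<150: continue
        q=onplane(n,c.reshape(-1,2),.085); r=cv2.minAreaRect((q[:,:2]*1000).astype(np.float32))
        mm=np.zeros_like(m); cv2.drawContours(mm,[c],-1,1,-1)
        print('stand',r, 'z',np.nanmedian(C[...,2][(mm>0)&(m>0)]))
    # orange handle
    m=((H>4)&(H<16)&(S>180)&(V>120)&(C[...,2]>.095)&ws)
    Q=C[m]; print('handle n',m.sum(), 'zmax',np.percentile(Q[:,2],[2,50,98]))
    t=m&(C[...,2]>np.percentile(Q[:,2],98)-.006); 
    cs=max(cv2.findContours(t.astype(np.uint8),cv2.RETR_EXTERNAL,cv2.CHAIN_APPROX_NONE)[0],key=cv2.contourArea)
    print('handle top', cv2.minAreaRect((onplane(n,cs.reshape(-1,2),.160)[:,:2]*1000).astype(np.float32)))
    # yellow lip
    m=((H>22)&(H<35)&(S>120)&(V>120)&(C[...,2]>.06)&(C[...,2]<.13)&ws&(C[...,1]>-.1))
    Q=C[m]; print('lip n',m.sum(),'z',np.percentile(Q[:,2],[5,50,95]), cv2.minAreaRect((Q[:,:2]*1000).astype(np.float32)))
    ys,xs=np.nonzero(m); print(xs.min(),xs.max(),ys.min(),ys.max())
    # cover plate
    g=((S<60)&(V>110)&(C[...,2]>.068)&(C[...,2]<.13)&ws&(C[...,1]>-.1)&(C[...,1]<.25))
    k=cv2.morphologyEx(g.astype(np.uint8),cv2.MORPH_OPEN,np.ones((9,9)))
    l,lab,st,ce=cv2.connectedComponentsWithStats(k); i=1+np.argmax(st[1:,4]); Q=C[lab==i]
    print('cover',st[i],Q.mean(0), cv2.minAreaRect((Q[:,:2]*1000).astype(np.float32)))
    A=np.c_[Q[:,:2]-Q[:,:2].mean(0),np.ones(len(Q))]; print('plane',np.linalg.lstsq(A,Q[:,2],rcond=None)[0])
E
```

```text
== top
stand ((383.32183837890625, 43.4208984375), (80.4631576538086, 79.96797943115234), 57.19458770751953) z 0.08586152077719522
stand ((519.72021484375, -295.8490295410156), (80.36392211914062, 81.27043151855469), 71.27936553955078) z 0.08467217195686128
stand ((536.3110961914062, -149.04165649414062), (78.79683685302734, 80.88682556152344), 54.245967864990234) z 0.08574612375380997
handle n 34 zmax [0.1399 0.1543 0.16  ]
handle top ((508.6452941894531, -287.8621520996094), (20.486339569091797, 3.9268901348114014), 57.89458084106445)
lip n 243 z [0.0832 0.0865 0.0896] ((603.1869506835938, -9.511489868164062), (150.6976776123047, 9.558465003967285), 22.558347702026367)
239 266 156 212
cover [ 191  161   63   72 3073] [0.5767 0.0588 0.0837] ((577.820068359375, 57.08140182495117), (157.04624938964844, 130.6353759765625), 23.58184242248535)
plane [ 0.0164 -0.0375  0.0837]
== scene
stand ((386.1802062988281, 44.750343322753906), (87.42550659179688, 82.7774429321289), 56.832088470458984) z 0.08658083534929517
stand ((539.3703002929688, -147.21505737304688), (90.60153198242188, 79.95439910888672), 54.4044189453125) z 0.08659808178069478
stand ((523.4539794921875, -293.9644470214844), (88.31658172607422, 82.19537353515625), 70.70455932617188) z 0.08594744583066893
handle n 158 zmax [0.0965 0.1302 0.1546]
handle top ((535.836669921875, -280.0247802734375), (19.501361846923828, 31.392192840576172), 49.75389862060547)
lip n 203 z [0.084  0.0871 0.09  ] ((606.9613037109375, -14.957542419433594), (153.46694946289062, 21.137277603149414), 22.533536911010742)
251 281 225 271
cover [ 258  229   67   60 2594] [0.582  0.0554 0.0846] ((578.0556640625, 53.73972702026367), (153.84207153320312, 126.15760803222656), 23.045679092407227)
plane [ 0.0128 -0.0384  0.0846]
```

```bash
python3 - <<'E'
from h import *
a,_=load('top0'); b,_=load('scene0')
f=lambda p,x,y:cv2.resize(p[y:y+60,x:x+60],(400,400),interpolation=cv2.INTER_CUBIC)
cv2.imwrite('pics/crop1.png',np.hstack([f(a,345,185),f(b,192,140)]))
E
```

```text
(no output)
```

View pics/crop1.png

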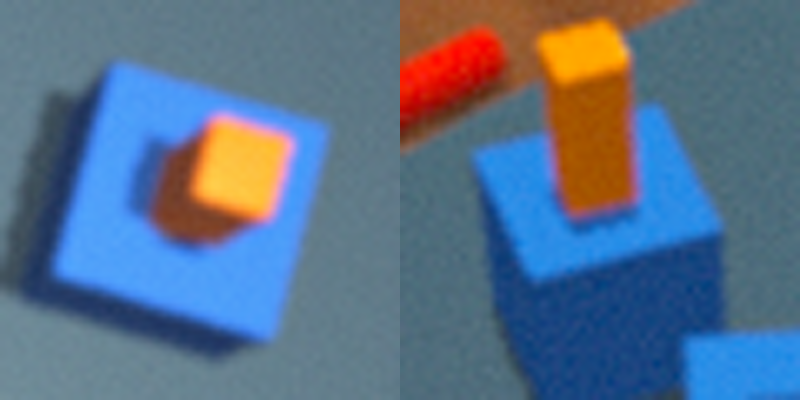

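The crop shows the bright handle top, centred at crop (243,168) in the top view and (585,52) in the scene view. It is parallel to the stand, with its slightly longer side along image-vertical. I'll triangulate it and check the slot directions on the decoys.

```bash
python3 - <<'E'
from h import *
np.set_printoptions(precision=4,suppress=True)
R={}
for n,(x,y) in(('top',(345,185)),('scene',(192,140))):
    p,d=load(n+'0'); s=8
    c=cv2.resize(p[y:y+60,x:x+60],None,fx=s,fy=s,interpolation=cv2.INTER_CUBIC)
    m=((c[...,2]>225)&(c[...,1]>110)&(c[...,0]<140)).astype(np.uint8)
    k=max(cv2.findContours(m,cv2.RETR_EXTERNAL,cv2.CHAIN_APPROX_NONE)[0],key=cv2.contourArea)
    uv=(k.reshape(-1,2)+.5)/s-.5+[x,y]
    q=onplane(n,uv,.160); r=cv2.minAreaRect((q[:,:2]*1e3).astype(np.float32)); print(n,r)
    M=cv2.moments(k); R[n]=[(M['m10']/M['m00']+.5)/s-.5+x,(M['m01']/M['m00']+.5)/s-.5+y]; print(R[n])
def tri(a,b):
    c1,r1=rays('top',[a]);c2,r2=rays('scene',[b]); A=np.c_[r1[0],-r2[0]]; s=np.linalg.lstsq(A,c2-c1,rcond=None)[0]
    P,Q=c1+s[0]*r1[0],c2+s[1]*r2[0]; return (P+Q)/2,np.linalg.norm(P-Q)
print('handle top',tri(R['top'],R['scene']))
# slots in decoys, top view ; stand top corners triangulated via plane heights
p,d=load('top0');
for (x,y) in((282,180),(202,247)):
    c=cv2.resize(p[y:y+60,x:x+60],None,fx=8,fy=8,interpolation=cv2.INTER_CUBIC)
    hsv=cv2.cvtColor(c,cv2.COLOR_BGR2HSV); 
    m=((hsv[...,2]<130)).astype(np.uint8); m[:160]=0;m[-160:]=0;m[:,:160]=0;m[:,-160:]=0
    k=max(cv2.findContours(m,cv2.RETR_EXTERNAL,cv2.CHAIN_APPROX_NONE)[0],key=cv2.contourArea)
    q=onplane('top',(k.reshape(-1,2)+.5)/8-.5+[x,y],.085); print('slot',cv2.minAreaRect((q[:,:2]*1e3).astype(np.float32)))
# lip front corners: yellow mask, both views, line ends
for n in('top','scene'):
    p,d=load(n+'0'); C=cloud(n,d); H,S,V=cv2.split(cv2.cvtColor(p,cv2.COLOR_BGR2HSV))
    m=((H>22)&(H<35)&(S>120)&(C[...,2]>.06)&(C[...,2]<.13)&(C[...,1]>-.1)&(abs(C[...,0]-.6)<.15)).astype(np.uint8)
    k=max(cv2.findContours(m,cv2.RETR_EXTERNAL,cv2.CHAIN_APPROX_NONE)[0],key=cv2.contourArea)
    q=onplane(n,k.reshape(-1,2),.087)[:,:2]*1e3; u=np.array([-.384,.923]); v=np.array([-.923,-.384])
    print(n,'u',np.percentile(q@u,[1,5,50,95,99]),'v',(q@v).min(),(q@v).max())
    # ball
    b=((V<50)&(C[...,2]>.15)&(C[...,2]<.2)&(C[...,0]>.5)&(C[...,0]<.8)&(C[...,1]>0)); print('ball',np.nanmean(C[b],0),b.sum())
E
```

```text
top ((520.0482177734375, -294.5735168457031), (25.901721954345703, 28.14499282836914), 71.75145721435547)
[380.42983562583385, 209.91223551684612]
scene ((523.0148315429688, -296.1940002441406), (29.25469398498535, 29.997323989868164), 70.74919891357422)
[219.0119935543278, 147.2905303030303]
handle top (array([ 0.5214, -0.2964,  0.1582]), np.float64(0.00307749845738483))
slot ((536.943359375, -148.91769409179688), (9.05331039428711, 30.188854217529297), 54.96147537231445)
slot ((383.9541015625, 44.54508590698242), (8.81096076965332, 29.211944580078125), 57.37389373779297)
top u [-245.0093 -244.8328 -240.1391 -235.8187 -235.6383] v -628.0815494953321 -477.1230413453962
ball [0.6293 0.1738 0.1878] 43
scene u [-245.9962 -245.7344 -241.5465 -236.9507 -236.7372] v -631.8733431646945 -478.85959827423704
ball [0.6416 0.1839 0.1849] 82
```

send_rows([
  [[0.25, -0.07, 0], [0, 0, -0.5], 1],
  [[0.25, -0.07, 0], [0, 0, -0.5], 1],
  [[0.25, -0.07, 0], [0, 0, -0.5], 1],
  [[0.25, -0.07, 0], [0, 0, -0.5], 1],
  [[0.25, -0.07, 0], [0, 0, -0.5], 1],
  [[0.412, -0.115, 0], [0, 0, -0.942], 1],
  [[0.412, -0.115, 0], [0, 0, -0.942], 1],
  [[0.412, -0.115, 0], [0, 0, -0.942], 1],
], newtons=60)

```text
clock: 0.77
tcp_pos: [0.4434, -0.3442, 0.215]
ee_rot: [[0.382, 0.924, -0.0], [0.924, -0.382, 0.0], [0.0, -0.0, -1.0]]
ft_force: [0.5, -0.8, -0.2]
width: 0.088
grip_force: 0.0
```

```bash
cat >> h.py <<'E'
from scipy.spatial.transform import Rotation as Rot
def go(P,Rw):
    "shift and turn, in tool axes, from the measured pose to world pose P (m), Rw"
    o=get_obs(); R0=np.array(o['ee_rot']); p=np.array(o['tcp_pos'])
    print('from',p.round(4),'clock',round(o['clock'],2),'F',np.array(o['ft_force']).round(1),'w',round(o['width'],4))
    print('  d',(R0.T@(np.array(P)-p)).round(4),'rv',Rot.from_matrix(R0.T@Rw).as_rotvec().round(4))
def down(phi,a=90):
    "tool x at heading phi when down; pitched so that z dips a deg below heading phi"
    return Rot.from_euler('ZY',[np.radians(phi),0]).as_matrix()@np.diag([1,-1,-1.])@Rot.from_euler('y',90-a,degrees=True).as_matrix()
E
python3 -c "
from h import *
print(down(112.6,50).round(2)); go([.5213,-.2955,.1035],down(71))"
```

```text
[[-0.29  0.92 -0.25]
 [ 0.71  0.38  0.59]
 [ 0.64  0.   -0.77]]
from [ 0.4434 -0.3442  0.215 ] clock 0.77 F [ 0.5 -0.8 -0.2] w 0.088
  d [0.0748 0.0535 0.1115] rv [-0.0005 -0.0003 -0.0603]
```

send_rows([
  [[0.075, 0.0535, 0], [0, 0, -0.06], 1],
  [[0.075, 0.0535, 0], [0, 0, -0.06], 1],
  [[0.075, 0.0535, 0], [0, 0, -0.06], 1],
  [[0.075, 0.0535, 0], [0, 0, -0.06], 1],
  [[0.075, 0.0535, 0.04], [0, 0, -0.06], 1],
  [[0.075, 0.0535, 0.04], [0, 0, -0.06], 1],
])

```text
clock: 1.27
tcp_pos: [0.5174, -0.2965, 0.1696]
ee_rot: [[0.332, 0.943, -0.008], [0.943, -0.332, 0.006], [0.003, -0.01, -1.0]]
ft_force: [-0.2, 0.2, -1.9]
width: 0.088
grip_force: 0.0
```

```bash
python3 -c "
from h import *
go([.5213,-.2955,.1035],down(71))"
```

```text
from [ 0.5174 -0.2965  0.1696] clock 1.27 F [-0.2  0.2 -1.9] w 0.088
  d [0.002 0.004 0.066] rv [-0.0097 -0.0034 -0.0073]
```

send_rows([
  [[0, 0, 0], [0, 0, 0], 1],
  [[0, 0, 0], [0, 0, 0], 1],
])

```text
clock: 1.43
tcp_pos: [0.5198, -0.2986, 0.1765]
ee_rot: [[0.333, 0.943, 0.001], [0.943, -0.333, -0.001], [-0.0, 0.001, -1.0]]
ft_force: [-1.1, -0.2, -0.4]
width: 0.0879
grip_force: 0.0
```

```bash
python3 -c "
from h import *
go([.5213,-.2955,.1035],down(71))"
```

```text
from [ 0.5198 -0.2986  0.1765] clock 1.43 F [-1.1 -0.2 -0.4] w 0.0879
  d [0.0034 0.0003 0.073 ] rv [ 0.0007  0.0005 -0.0079]
```

send_rows([
  [[0.002, 0, 0.02], [0, 0, -0.008], 1],
  [[0.002, 0, 0.04], [0, 0, -0.008], 1],
  [[0.002, 0, 0.06], [0, 0, -0.008], 1],
  [[0.002, 0, 0.072], [0, 0, -0.008], 1],
  [[0.002, 0, 0.072], [0, 0, -0.008], 1],
  [[0.002, 0, 0.072], [0, 0, -0.008], 1],
  [[0.002, 0, 0.072], [0, 0, -0.008], 1],
])

```text
clock: 2.02
tcp_pos: [0.5215, -0.2965, 0.1051]
ee_rot: [[0.325, 0.946, 0.002], [0.946, -0.325, -0.002], [-0.001, 0.003, -1.0]]
ft_force: [0.9, -0.7, -0.2]
width: 0.088
grip_force: 0.0
```

```bash
python3 -c "
from h import *
go([.5213,-.2955,.1035],down(71))"
```

```text
from [ 0.5215 -0.2965  0.1051] clock 2.02 F [ 0.9 -0.7 -0.2] w 0.088
  d [ 0.0009 -0.0005  0.0016] rv [0.0029 0.0012 0.0011]
```

Good. Close.

send_rows([
  [[0, 0, 0], [0, 0, 0], 0],
  [[0, 0, 0], [0, 0, 0], 0],
  [[0, 0, 0], [0, 0, 0], 0],
  [[0, 0, 0], [0, 0, 0], 0],
  [[0, 0, 0], [0, 0, 0], 0],
  [[0, 0, 0], [0, 0, 0], 0],
  [[0, 0, 0], [0, 0, 0], 0],
  [[0, 0, 0], [0, 0, 0], 0],
], newtons=60)

```text
clock: 2.68
tcp_pos: [0.521, -0.2955, 0.1031]
ee_rot: [[0.324, 0.946, -0.0], [0.946, -0.324, 0.0], [0.0, -0.0, -1.0]]
ft_force: [0.5, 0.8, 0.4]
width: 0.0369
grip_force: 0.0
```

```bash
python3 -c "
from h import *
go([.5213,-.2955,.1035],down(71)); print(get_obs()['grip_force'])"
```

```text
from [ 0.521  -0.2955  0.1031] clock 2.68 F [0.5 0.8 0.4] w 0.0369
  d [ 0.0001  0.0002 -0.0004] rv [-0.     -0.      0.0017]
0.0
```

send_rows([
  [[0, 0, 0], [0, 0, 0], 0],
  [[0, 0, 0], [0, 0, 0], 0],
  [[0, 0, 0], [0, 0, 0], 0],
  [[0, 0, 0], [0, 0, 0], 0],
  [[0, 0, 0], [0, 0, 0], 0],
])

```text
clock: 3.1
tcp_pos: [0.521, -0.2955, 0.1031]
ee_rot: [[0.324, 0.946, -0.0], [0.946, -0.324, 0.0], [0.0, -0.0, -1.0]]
ft_force: [-0.0, 0.9, -0.4]
width: 0.0294
grip_force: 60.0
```

send_rows([
  [[0, 0, -0.015], [0, 0, 0], 0],
  [[0, 0, -0.04], [0, 0, 0], 0],
  [[0, 0, -0.07], [0, 0, 0], 0],
  [[0, 0, -0.1], [0, 0, 0], 0],
  [[0, 0, -0.13], [0, 0, 0], 0],
  [[0, 0, -0.15], [0, 0, 0], 0],
  [[0, 0, -0.15], [0, 0, 0], 0],
  [[0, 0, -0.15], [0, 0, 0], 0],
])

```text
clock: 3.77
tcp_pos: [0.521, -0.2956, 0.253]
ee_rot: [[0.324, 0.946, 0.001], [0.946, -0.324, -0.001], [-0.0, 0.001, -1.0]]
ft_force: [1.0, 0.6, -0.9]
width: 0.0295
grip_force: 60.0
```

```bash
python3 - <<'E'
from h import *
ims=[]
for n in('scene','top'):
    p,d=grab_frame(n); np.savez(f'pics/{n}1.npz',p=p,d=d); ims.append(p)
a=cv2.resize(ims[0][60:240,130:310],(400,400)); b=cv2.resize(ims[1][120:300,300:480],(400,400))
cv2.imwrite('pics/lift.png',np.hstack([a,b]))
go([.66,-.16,.32],down(112.6,50))
E
```

```text
from [ 0.5205 -0.2952  0.2512] clock 3.87 F [ 0.1  0.5 -2.3] w 0.0292
  d [ 0.1732  0.0879 -0.0689] rv [ 0.2502  0.6645 -0.6951]
```

View pics/lift.png

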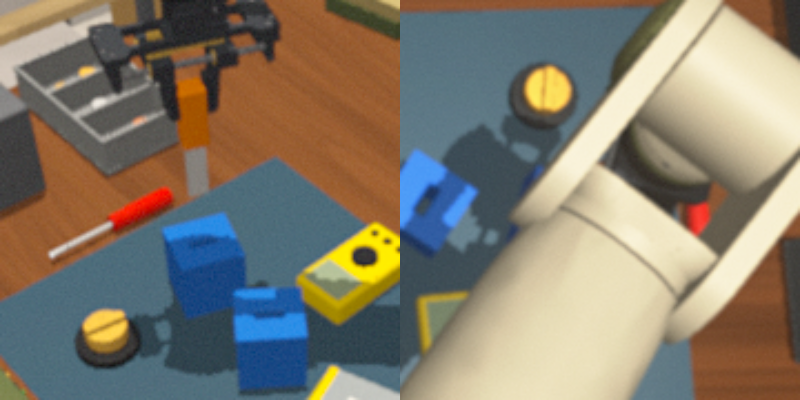

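The blade hangs straight in the fingers, at crop (195,150), and the empty stand and its slot are visible below it. Next I pitch and approach the lip.

```bash
python3 -c "
from h import *
go([.648,-.115,.24],down(112.6,50))"
```

```text
from [ 0.5205 -0.2952  0.2512] clock 3.87 F [ 0.1  0.5 -2.3] w 0.0292
  d [0.2118 0.0623 0.0112] rv [ 0.2502  0.6645 -0.6951]
```

send_rows([
  [[0.05, 0.015, -0.03], [0.06, 0.16, -0.17], 0],
  [[0.08, 0.024, -0.03], [0.1, 0.26, -0.28], 0],
  [[0.11, 0.033, -0.03], [0.13, 0.35, -0.36], 0],
  [[0.14, 0.042, -0.03], [0.16, 0.42, -0.44], 0],
  [[0.17, 0.05, -0.02], [0.19, 0.5, -0.53], 0],
  [[0.2118, 0.0623, 0], [0.22, 0.58, -0.61], 0],
  [[0.2118, 0.0623, 0.01], [0.25, 0.6645, -0.695], 0],
  [[0.2118, 0.0623, 0.01], [0.25, 0.6645, -0.695], 0],
])

```text
clock: 4.53
tcp_pos: [0.6488, -0.1129, 0.2383]
ee_rot: [[-0.296, 0.921, -0.254], [0.701, 0.39, 0.597], [0.648, -0.001, -0.761]]
ft_force: [0.4, -0.3, -1.5]
width: 0.0292
grip_force: 60.0
```

```bash
python3 -c "
from h import *
go([.648,-.115,.24],down(112.6,50)); print(get_obs()['qpos'])"
```

```text
from [ 0.6488 -0.1129  0.2383] clock 4.53 F [ 0.4 -0.3 -1.5] w 0.0292
  d [-0.0001 -0.0016 -0.0023] rv [-0.005  -0.0073  0.0038]
[-0.52035236  0.83359879  0.57359664  0.53083535  2.25743463 -0.68936347]
```

send_rows([
  [[-0.013, -0.001, 0.015], [0, 0, 0], 0],
  [[-0.0253, -0.0015, 0.0285], [0, 0, 0], 0],
  [[-0.0253, -0.0015, 0.0285], [0, 0, 0], 0],
  [[-0.0253, -0.0015, 0.0285], [0, 0, 0], 0],
])

```text
clock: 4.87
tcp_pos: [0.6474, -0.1168, 0.2035]
ee_rot: [[-0.293, 0.923, -0.247], [0.708, 0.384, 0.593], [0.643, -0.001, -0.766]]
ft_force: [0.2, -0.6, -0.5]
width: 0.0293
grip_force: 60.0
```

```bash
python3 - <<'E'
from h import *
p,d=grab_frame('scene'); np.savez('pics/s2.npz',p=p,d=d)
o=get_obs(); K,D,R,t=cam('scene')
tip=np.array(o['tcp_pos'])+.093*np.array(o['ee_rot'])[:,2]
L=np.array([.6054,-.0134,.081]); Y=np.array([-.923,-.384,0])
pts=np.array([tip,L,L+.075*Y,L-.075*Y]); uv=cv2.projectPoints(pts,cv2.Rodrigues(R)[0],t,K,D)[0].reshape(-1,2)
print(tip.round(4),uv.round(1))
s=5; x0,y0=200,170
c=cv2.resize(p[y0:y0+110,x0:x0+150],None,fx=s,fy=s,interpolation=cv2.INTER_CUBIC)
for i,q in enumerate(uv): cv2.circle(c,tuple(((q+.5-[x0,y0])*s).astype(int)),3,(0,0,255) if i==0 else (255,0,255),-1)
cv2.imwrite('pics/pre.png',c)
go([.648,-.115,.201],down(112.6,50))
E
```

```text
[ 0.6249 -0.0618  0.1336] [[245.6 225.2]
 [265.5 247.4]
 [279.4 225.9]
 [250.6 270.6]]
from [ 0.6477 -0.1169  0.205 ] clock 4.92 F [ 0.4  0.  -1.8] w 0.0295
  d [-0.0013  0.001   0.0041] rv [0.0011 0.0022 0.0004]
```

View pics/pre.png

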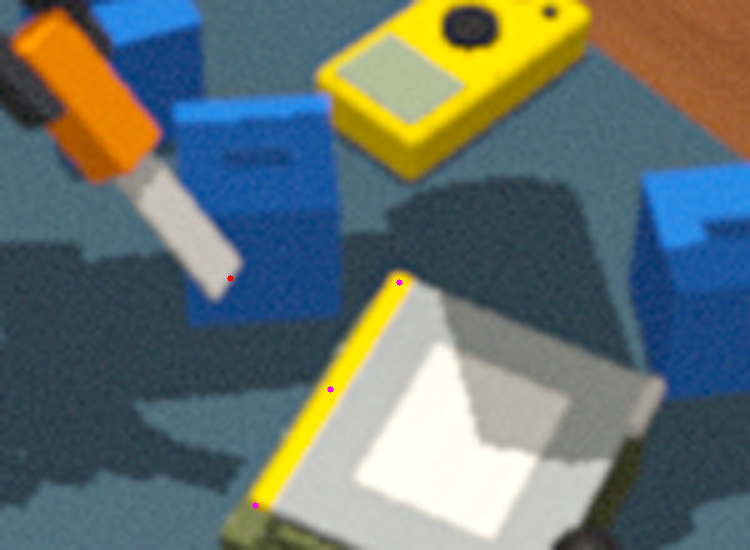

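Predicted tip is at crop (230,278) against about (228,280) observed, and the lip line is where I measured it, so the geometry is consistent. Now work out the insertion and lift path.

```bash
cat >> h.py <<'E'
U=np.array([-.384,.923,0]); Z=np.array([0,0,1.]); L0=np.array([.6054,-.0134,.081]); TL=.093
HG=L0+.136*U; HG[2]=.075
def lip(th): return HG+.136*(-np.cos(th)*U+np.sin(th)*Z)
def tipgo(*tips):
    o=get_obs(); R=np.array(o['ee_rot']); tip=np.array(o['tcp_pos'])+TL*R[:,2]
    e=tip-L0; print('clock',round(o['clock'],2),'F',np.array(o['ft_force']).round(1),'w',round(o['width'],4),'tip wrt lip0: u',round(e@U,4),'v',round(e@np.array([-.923,-.384,0]),4),'z',tip[2].round(4))
    for T in tips: print(' ',(R.T@(T-tip)).round(4))
E
python3 - <<'E'
from h import *
R=down(112.6,50); x,z=R[:,0],R[:,2]
T1=L0+.020*z-.007*x
go(T1-.05*z-TL*z,R)
tipgo(T1-.05*z,T1)
E
```

```text
from [ 0.6477 -0.1169  0.205 ] clock 4.92 F [ 0.4  0.  -1.8] w 0.0295
  d [-0.0009  0.0007  0.0438] rv [0.0011 0.0022 0.0004]
clock 4.92 F [ 0.4  0.  -1.8] w 0.0295 tip wrt lip0: u -0.0522 v 0.0006 z 0.1336
  [-0.0007  0.0006  0.0438]
  [-0.0006  0.0005  0.0938]
```

Go first to the pre-insertion point, 30 mm short.

send_rows([
  [[0, 0, 0.02], [0, 0, 0], 0],
  [[0, 0, 0.04], [0, 0, 0], 0],
  [[-0.0005, 0, 0.055], [0, 0, 0], 0],
  [[-0.0005, 0, 0.064], [0, 0, 0], 0],
  [[-0.0005, 0, 0.064], [0, 0, 0], 0],
  [[-0.0005, 0, 0.064], [0, 0, 0], 0],
  [[-0.0005, 0, 0.064], [0, 0, 0], 0],
])

```text
clock: 5.5
tcp_pos: [0.6327, -0.08, 0.1569]
ee_rot: [[-0.297, 0.923, -0.243], [0.709, 0.384, 0.591], [0.639, 0.003, -0.769]]
ft_force: [-0.5, 0.8, -1.4]
width: 0.0299
grip_force: 60.0
```

```bash
python3 - <<'E'
from h import *
R=down(112.6,50); x,z=R[:,0],R[:,2]
T1=L0+.020*z-.007*x
go(T1-TL*z,R)
tipgo(T1)
E
```

```text
from [ 0.6327 -0.08    0.1569] clock 5.5 F [-0.5  0.8 -1.4] w 0.0299
  d [-0.0005  0.0003  0.0314] rv [0.0028 0.005  0.0018]
clock 5.5 F [-0.5  0.8 -1.4] w 0.0299 tip wrt lip0: u -0.0125 v 0.0001 z 0.0853
  [-0.      0.      0.0314]
```

send_rows([
  [[0, 0, 0.008], [0, 0, 0], 0],
  [[0, 0, 0.016], [0, 0, 0], 0],
  [[0, 0, 0.024], [0, 0, 0], 0],
  [[0, 0, 0.03], [0, 0, 0], 0],
  [[0, 0, 0.03], [0, 0, 0], 0],
  [[0, 0, 0.03], [0, 0, 0], 0],
  [[0, 0, 0.03], [0, 0, 0], 0],
  [[0, 0, 0.03], [0, 0, 0], 0],
])

```text
clock: 6.17
tcp_pos: [0.625, -0.062, 0.1328]
ee_rot: [[-0.296, 0.923, -0.244], [0.709, 0.384, 0.592], [0.64, 0.002, -0.768]]
ft_force: [0.0, -0.5, -0.7]
width: 0.03
grip_force: 60.0
```

```bash
python3 - <<'E'
from h import *
p,d=grab_frame('scene'); x0,y0=200,170
c=cv2.resize(p[y0:y0+110,x0:x0+150],None,fx=5,fy=5,interpolation=cv2.INTER_CUBIC)
cv2.imwrite('pics/ins.png',c)
R=down(112.6,50); x,z=R[:,0],R[:,2]
f=lambda th:lip(np.radians(th))+.020*z+.001*x
g=lambda th:HG+.116*(-np.cos(np.radians(th))*U+np.sin(np.radians(th))*Z)+.001*x
tipgo(L0+.020*z-.007*x,*[f(t) for t in(8,16,24,32,40,48)],*[g(t) for t in(48,56,64,72,80,88)])
E
```

```text
clock 6.22 F [-0.5 -0.1 -1.8] w 0.0299 tip wrt lip0: u 0.0072 v 0.0004 z 0.0613
  [0.0002 0.0004 0.0003]
  [ 0.0175  0.0004 -0.0088]
  [ 0.0324  0.0004 -0.0205]
  [ 0.0488  0.0005 -0.0301]
  [ 0.0663  0.0005 -0.0373]
  [ 0.0847  0.0006 -0.0419]
  [ 0.1036  0.0006 -0.044 ]
  [ 0.1043  0.0006 -0.044 ]
  [ 0.1205  0.0006 -0.0435]
  [ 0.1364  0.0006 -0.0407]
  [ 0.1518  0.0006 -0.0358]
  [ 0.1664  0.0006 -0.0287]
  [ 0.1798  0.0006 -0.0197]
```

View pics/ins.png

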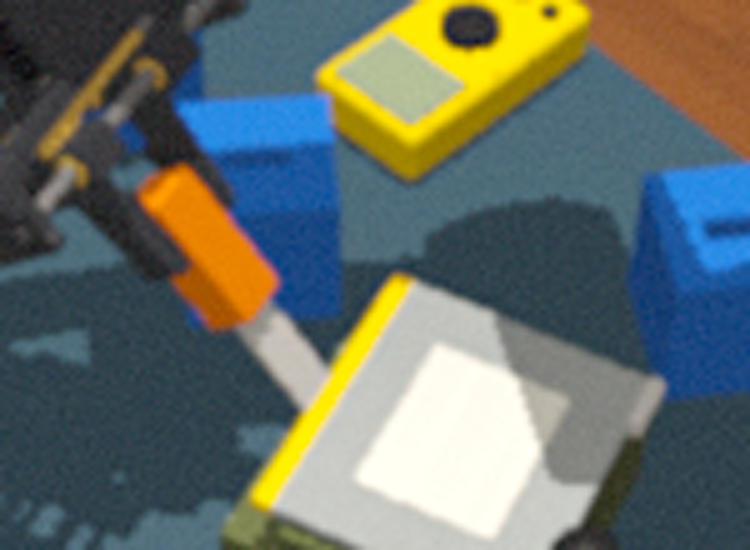

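The blade's end disappears beneath the yellow lip at crop (315,390), so it is inserted. Start lifting.

send_rows([
  [[0.009, 0, -0.004], [0, 0, 0], 0],
  [[0.0175, 0, -0.009], [0, 0, 0], 0],
  [[0.025, 0, -0.015], [0, 0, 0], 0],
  [[0.0324, 0, -0.0205], [0, 0, 0], 0],
  [[0.04, 0, -0.0255], [0, 0, 0], 0],
  [[0.0488, 0, -0.03], [0, 0, 0], 0],
  [[0.0488, 0, -0.03], [0, 0, 0], 0],
  [[0.0488, 0, -0.03], [0, 0, 0], 0],
])

```text
clock: 6.88
tcp_pos: [0.6177, -0.0443, 0.1878]
ee_rot: [[-0.297, 0.923, -0.244], [0.708, 0.385, 0.592], [0.64, 0.003, -0.768]]
ft_force: [0.6, 0.4, -1.6]
width: 0.0295
grip_force: 60.0
```

```bash
cat >> h.py <<'E'
def cover(n='scene',k='x'):
    p,d=grab_frame(n); C=cloud(n,d); H,S,V=cv2.split(cv2.cvtColor(p,cv2.COLOR_BGR2HSV))
    e=C-HG; u=e@U; v=e@np.array([-.923,-.384,0]); z=e[...,2]
    m=(H>22)&(H<35)&(S>120)&(np.hypot(u,z)<.17)&(np.hypot(u,z)>.1)&(abs(v)<.09)&(z>-.01)
    print('lip theta deg',np.degrees(np.arctan2(np.nanmedian(z[m]),-np.nanmedian(u[m]))).round(1),m.sum(),'r',np.hypot(np.nanmedian(z[m]),np.nanmedian(u[m])).round(3))
    cv2.imwrite(f'pics/{k}.png',p)
E
python3 - <<'E'
from h import *
R=down(112.6,50); x,z=R[:,0],R[:,2]
cover()
f=lambda th:lip(np.radians(th))+.020*z+.001*x
g=lambda th:HG+.116*(-np.cos(np.radians(th))*U+np.sin(np.radians(th))*Z)+.001*x
tipgo(*[f(t) for t in(24,32,40,48)],*[g(t) for t in(56,64,72,80,88)])
E
```

```text
lip theta deg 26.9 234 r 0.133
clock 6.93 F [ 0.   0.2 -1.3] w 0.0291 tip wrt lip0: u 0.0265 v 0.0006 z 0.1158
  [-0.0009  0.0006 -0.0006]
  [ 0.0166  0.0006 -0.0077]
  [ 0.035   0.0007 -0.0124]
  [ 0.0539  0.0007 -0.0144]
  [ 0.0708  0.0007 -0.0139]
  [ 0.0867  0.0008 -0.0111]
  [ 0.1021  0.0008 -0.0061]
  [0.1167 0.0008 0.0009]
  [0.1301 0.0008 0.0099]
```

The cover follows: about 24° now, once the plate thickness is taken off. Continue.

send_rows([
  [[0.008, 0, -0.004], [0, 0, 0], 0],
  [[0.0166, 0, -0.008], [0, 0, 0], 0],
  [[0.026, 0, -0.0105], [0, 0, 0], 0],
  [[0.035, 0, -0.0125], [0, 0, 0], 0],
  [[0.044, 0, -0.0138], [0, 0, 0], 0],
  [[0.0539, 0, -0.0145], [0, 0, 0], 0],
  [[0.062, 0, -0.0145], [0, 0, 0], 0],
  [[0.0708, 0, -0.014], [0, 0, 0], 0],
])

```text
clock: 7.6
tcp_pos: [0.6, -0.0024, 0.2437]
ee_rot: [[-0.297, 0.923, -0.244], [0.709, 0.384, 0.592], [0.64, 0.002, -0.768]]
ft_force: [0.4, -3.0, -2.3]
width: 0.0292
grip_force: 60.0
```

```bash
python3 - <<'E'
from h import *
R=down(112.6,50); x,z=R[:,0],R[:,2]
cover(k='mid')
g=lambda th:HG+.116*(-np.cos(np.radians(th))*U+np.sin(np.radians(th))*Z)+.001*x
tipgo(*[g(t) for t in(56,64,72,80,88,92)])
E
```

```text
lip theta deg 56.7 318 r 0.134
clock 7.65 F [ 0.6  0.2 -2.3] w 0.0295 tip wrt lip0: u 0.0729 v 0.0004 z 0.1733
  [-0.0018  0.0004  0.0005]
  [0.0142 0.0004 0.0033]
  [0.0296 0.0005 0.0082]
  [0.0442 0.0005 0.0152]
  [0.0576 0.0005 0.0242]
  [0.0638 0.0005 0.0294]
```

View pics/mid.png

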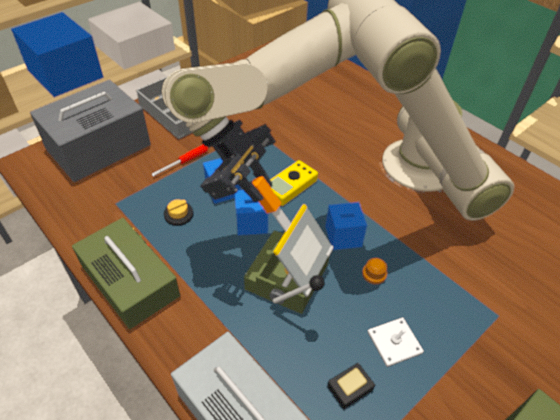

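The cover is about 55° open, with the blade under it at (290,220) and nothing else touched. Continue to about 91°.

send_rows([
  [[0.006, 0, 0.0015], [0, 0, 0], 0],
  [[0.0142, 0, 0.0033], [0, 0, 0], 0],
  [[0.022, 0, 0.0055], [0, 0, 0], 0],
  [[0.0296, 0, 0.0082], [0, 0, 0], 0],
  [[0.037, 0, 0.0115], [0, 0, 0], 0],
  [[0.0442, 0, 0.0152], [0, 0, 0], 0],
  [[0.051, 0, 0.0196], [0, 0, 0], 0],
  [[0.0576, 0, 0.0242], [0, 0, 0], 0],
])

```text
clock: 8.32
tcp_pos: [0.5768, 0.053, 0.2614]
ee_rot: [[-0.296, 0.923, -0.245], [0.709, 0.384, 0.592], [0.641, 0.002, -0.768]]
ft_force: [0.2, -1.7, -1.3]
width: 0.0299
grip_force: 60.0
```

send_rows([
  [[0.004, 0, 0.0035], [0, 0, 0], 0],
  [[0.006, 0, 0.005], [0, 0, 0], 0],
  [[0.006, 0, 0.005], [0, 0, 0], 0],
  [[0.006, 0, 0.005], [0, 0, 0], 0],
])

```text
clock: 8.65
tcp_pos: [0.5741, 0.0595, 0.2611]
ee_rot: [[-0.296, 0.923, -0.246], [0.708, 0.385, 0.592], [0.641, 0.001, -0.768]]
ft_force: [-1.1, 0.0, -1.8]
width: 0.0298
grip_force: 60.0
```

```bash
python3 - <<'E'
from h import *
R=down(112.6,50); x,z=R[:,0],R[:,2]
cover(); cover('top','topx')
g=lambda th:HG+.116*(-np.cos(np.radians(th))*U+np.sin(np.radians(th))*Z)+.001*x
tipgo(*[g(t) for t in(92,96)])
E
```

```text
lip theta deg 92.1 229 r 0.136
lip theta deg 91.6 280 r 0.136
clock 8.75 F [-0.6 -0.2 -1.5] w 0.0295 tip wrt lip0: u 0.1386 v 0.0008 z 0.1896
  [ 0.0029  0.0008 -0.0001]
  [0.0087 0.0008 0.0055]
```

The cover is standing at about 90°. Retract along the blade.

send_rows([
  [[-0.003, 0, -0.01], [0, 0, 0], 0],
  [[-0.005, 0, -0.03], [0, 0, 0], 0],
  [[-0.005, 0, -0.06], [0, 0, 0], 0],
  [[-0.005, 0, -0.09], [0, 0, 0], 0],
  [[-0.005, 0, -0.11], [0, 0, 0], 0],
  [[-0.005, 0, -0.11], [0, 0, 0], 0],
])

```text
clock: 9.25
tcp_pos: [0.6036, -0.0116, 0.3443]
ee_rot: [[-0.297, 0.924, -0.24], [0.711, 0.382, 0.591], [0.638, 0.005, -0.77]]
ft_force: [-0.2, 0.5, -2.1]
width: 0.0294
grip_force: 60.0
```

```bash
python3 - <<'E'
from h import *
cover()
go([.521,-.2955,.253],down(71))
# slot of the stand from the lifted scene picture
p,d=load('scene1'); C=cloud('scene',d); H,S,V=cv2.split(cv2.cvtColor(p,cv2.COLOR_BGR2HSV))
x,y=195,140
c=cv2.resize(p[y:y+70,x:x+60],None,fx=8,fy=8,interpolation=cv2.INTER_CUBIC); h=cv2.cvtColor(c,cv2.COLOR_BGR2HSV)
cv2.imwrite('pics/slot.png',c)
E
```

```text
lip theta deg 92.1 230 r 0.137
from [ 0.6032 -0.0103  0.3425] clock 9.3 F [-0.3  0.2 -1.5] w 0.0294
  d [-0.2353 -0.1854 -0.0799] rv [-0.2483 -0.6638  0.6958]
```

View pics/slot.png

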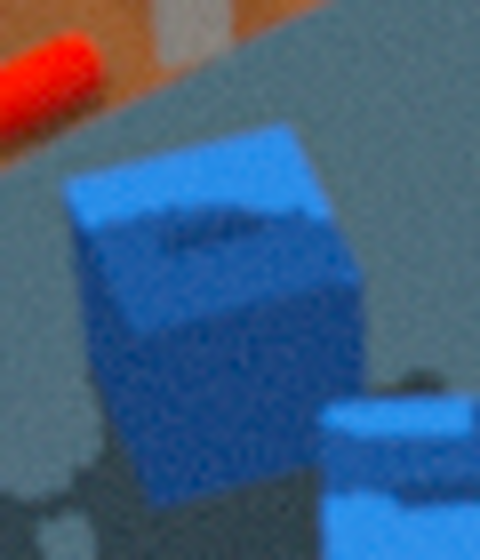

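The slot at crop (212,228) lies at the centre of the stand's top face, whose corners average to (214,229). Return above it.

send_rows([
  [[-0.03, -0.023, -0.02], [-0.03, -0.08, 0.085], 0],
  [[-0.06, -0.046, -0.04], [-0.06, -0.16, 0.17], 0],
  [[-0.09, -0.07, -0.05], [-0.09, -0.25, 0.26], 0],
  [[-0.12, -0.093, -0.06], [-0.12, -0.33, 0.345], 0],
  [[-0.15, -0.116, -0.07], [-0.15, -0.41, 0.43], 0],
  [[-0.18, -0.14, -0.075], [-0.18, -0.49, 0.515], 0],
  [[-0.21, -0.163, -0.08], [-0.215, -0.58, 0.605], 0],
  [[-0.235, -0.185, -0.08], [-0.248, -0.664, 0.696], 0],
])

```text
clock: 9.97
tcp_pos: [0.5195, -0.2954, 0.2513]
ee_rot: [[0.32, 0.947, -0.004], [0.947, -0.32, 0.004], [0.002, -0.005, -1.0]]
ft_force: [0.9, -0.0, -1.8]
width: 0.0295
grip_force: 60.0
```

send_rows([
  [[0, 0, 0], [0, 0, 0], 0],
  [[0, 0, 0], [0, 0, 0], 0],
  [[0, 0, 0], [0, 0, 0], 0],
  [[0, 0, 0], [0, 0, 0], 0],
  [[0, 0, 0], [0, 0, 0], 0],
])

```text
clock: 10.38
tcp_pos: [0.5216, -0.2936, 0.2534]
ee_rot: [[0.316, 0.949, -0.002], [0.949, -0.316, 0.008], [0.007, -0.004, -1.0]]
ft_force: [-0.2, -0.9, -1.4]
width: 0.0295
grip_force: 60.0
```

```bash
python3 - <<'E'
from h import *
np.set_printoptions(precision=4,suppress=True)
cs=np.array([(65,182),(290,122),(358,275),(145,335),(212,228)],float); q=onplane('scene',(cs+.5)/8-.5+[195,140],.085); print(q[:4].mean(0),q[4])
go([.521,-.2955,.253],down(71.1))
p,d=grab_frame('scene'); np.savez('pics/s3.npz',p=p,d=d); p1,_=load('scene1')
K,D,R,t=cam('scene')
o=get_obs(); tip=np.array(o['tcp_pos'])+TL*np.array(o['ee_rot'])[:,2]
f=lambda P:cv2.projectPoints(np.array([P]),cv2.Rodrigues(R)[0],t,K,D)[0].ravel()
print('tip px now',f(tip),'before',f([.5207,-.2955,.16]))
c=lambda p:cv2.resize(p[80:170,180:260],(400,450),interpolation=cv2.INTER_CUBIC)
cv2.imwrite('pics/cmp.png',np.hstack([c(p1),c(p)]))
E
```

```text
[ 0.5207 -0.2975  0.085 ] [ 0.5218 -0.2976  0.085 ]
from [ 0.5216 -0.2936  0.2534] clock 10.38 F [-0.2 -0.9 -1.4] w 0.0295
  d [-0.002   0.      0.0004] rv [-0.0043 -0.0069  0.0088]
tip px now [220.3165 147.4998] before [219.9448 147.0139]
```

View pics/cmp.png

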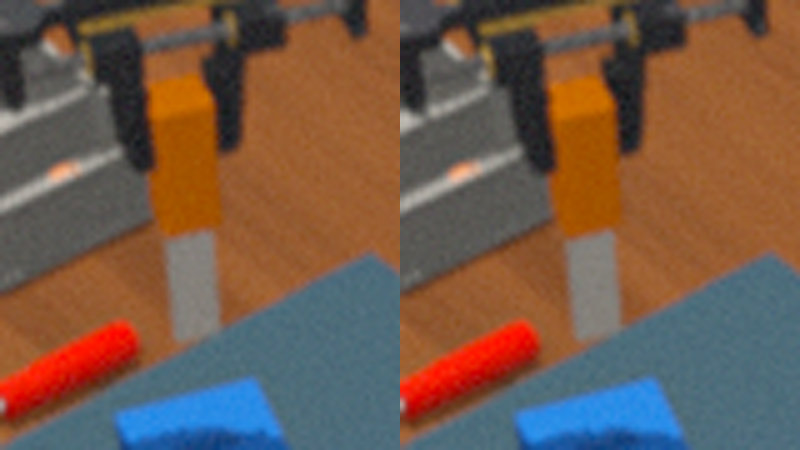

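The two halves match within about half a pixel (tip at crop 195,335 against 597,335), so the blade has not slipped. Align and descend to just above the slot.

send_rows([
  [[-0.002, 0, 0.02], [-0.004, -0.006, 0.008], 0],
  [[-0.002, 0, 0.04], [-0.004, -0.006, 0.008], 0],
  [[-0.002, 0, 0.058], [-0.004, -0.006, 0.008], 0],
  [[-0.002, 0, 0.058], [-0.004, -0.006, 0.008], 0],
  [[-0.002, 0, 0.058], [-0.004, -0.006, 0.008], 0],
  [[-0.002, 0, 0.058], [-0.004, -0.006, 0.008], 0],
  [[-0.002, 0, 0.058], [-0.004, -0.006, 0.008], 0],
  [[-0.002, 0, 0.058], [-0.004, -0.006, 0.008], 0],
])

```text
clock: 11.1
tcp_pos: [0.5206, -0.296, 0.1963]
ee_rot: [[0.325, 0.946, 0.001], [0.946, -0.325, -0.001], [-0.0, 0.001, -1.0]]
ft_force: [-0.5, 0.6, -1.1]
width: 0.0294
grip_force: 60.0
```

```bash
python3 -c "
from h import *
go([.5209,-.2957,.1031],down(71.1))"
```

```text
from [ 0.5206 -0.296   0.1963] clock 11.1 F [-0.5  0.6 -1.1] w 0.0294
  d [0.0004 0.0001 0.0932] rv [ 0.0012  0.0003 -0.0011]
```

Aligned. Insert down to about 1 mm above home, and watch the force.

send_rows([
  [[0, 0, 0.012], [0, 0, 0], 0],
  [[0, 0, 0.022], [0, 0, 0], 0],
  [[0, 0, 0.03], [0, 0, 0], 0],
  [[0, 0, 0.04], [0, 0, 0], 0],
  [[0, 0, 0.04], [0, 0, 0], 0],
])

```text
clock: 11.52
tcp_pos: [0.5195, -0.2952, 0.153]
ee_rot: [[0.325, 0.946, -0.003], [0.946, -0.325, 0.003], [0.002, -0.004, -1.0]]
ft_force: [-0.6, -0.3, -1.5]
width: 0.0295
grip_force: 60.0
```

send_rows([
  [[0, 0, 0.012], [0, 0, 0], 0],
  [[0, 0, 0.025], [0, 0, 0], 0],
  [[0, 0, 0.038], [0, 0, 0], 0],
  [[0, 0, 0.048], [0, 0, 0], 0],
  [[0, 0, 0.052], [0, 0, 0], 0],
  [[0, 0, 0.052], [0, 0, 0], 0],
  [[0, 0, 0.052], [0, 0, 0], 0],
  [[0, 0, 0.052], [0, 0, 0], 0],
])

```text
clock: 12.18
tcp_pos: [0.5203, -0.2958, 0.1034]
ee_rot: [[0.325, 0.946, -0.0], [0.946, -0.325, 0.0], [0.0, -0.0, -1.0]]
ft_force: [0.1, 0.3, -1.1]
width: 0.0296
grip_force: 60.0
```

```bash
python3 -c "
from h import *
go([.5209,-.2957,.1031],down(71.1))"
```

```text
from [ 0.5203 -0.2958  0.1034] clock 12.18 F [ 0.1  0.3 -1.1] w 0.0296
  d [0.0003 0.0005 0.0003] rv [-0.0002 -0.0002 -0.0012]
```

send_rows([
  [[0, 0, 0.0005], [0, 0, 0], 0],
  [[0, 0, 0.0005], [0, 0, 0], 0],
  [[0, 0, 0.0005], [0, 0, 0], 0.7],
  [[0, 0, 0.0005], [0, 0, 0], 1],
  [[0, 0, 0.0005], [0, 0, 0], 1],
  [[0, 0, 0.0005], [0, 0, 0], 1],
  [[0, 0, 0.0005], [0, 0, 0], 1],
  [[0, 0, 0.0005], [0, 0, 0], 1],
])

```text
clock: 12.85
tcp_pos: [0.5202, -0.2956, 0.1025]
ee_rot: [[0.325, 0.946, -0.001], [0.946, -0.325, 0.001], [0.0, -0.001, -1.0]]
ft_force: [0.1, -0.3, -0.3]
width: 0.0674
grip_force: 0.0
```

send_rows([
  [[0, 0, 0], [0, 0, 0], 1],
  [[0, 0, 0], [0, 0, 0], 1],
  [[0, 0, 0], [0, 0, 0], 1],
  [[0, 0, 0], [0, 0, 0], 1],
  [[0, 0, 0], [0, 0, 0], 1],
  [[0, 0, 0], [0, 0, 0], 1],
  [[0, 0, 0], [0, 0, 0], 1],
  [[0, 0, 0], [0, 0, 0], 1],
])

```text
clock: 13.52
tcp_pos: [0.5202, -0.2956, 0.1026]
ee_rot: [[0.325, 0.946, -0.001], [0.946, -0.325, 0.001], [0.0, -0.001, -1.0]]
ft_force: [0.2, -0.4, -0.2]
width: 0.0882
grip_force: 0.0
```

Fingers open. Rise straight up and check.

send_rows([
  [[0, 0, -0.01], [0, 0, 0], 1],
  [[0, 0, -0.025], [0, 0, 0], 1],
  [[0, 0, -0.05], [0, 0, 0], 1],
  [[0, 0, -0.08], [0, 0, 0], 1],
  [[0, 0, -0.11], [0, 0, 0], 1],
  [[0, 0, -0.15], [0, 0, 0], 1],
  [[0, 0, -0.18], [0, 0, 0], 1],
  [[0, 0, -0.18], [0, 0, 0], 1],
])

```text
clock: 14.18
tcp_pos: [0.5214, -0.2966, 0.2903]
ee_rot: [[0.325, 0.946, 0.009], [0.946, -0.325, -0.008], [-0.004, 0.011, -1.0]]
ft_force: [-0.4, -0.3, 1.2]
width: 0.0881
grip_force: 0.0
```

send_rows([
  [[0, 0, 0], [0, 0, 0], 1],
  [[0, 0, 0], [0, 0, 0], 1],
  [[0, 0, 0], [0, 0, 0], 1],
  [[0, 0, 0], [0, 0, 0], 1],
  [[0, 0, 0], [0, 0, 0], 1],
  [[0, 0, 0], [0, 0, 0], 1],
])

```text
clock: 14.68
tcp_pos: [0.5202, -0.2957, 0.2821]
ee_rot: [[0.325, 0.946, -0.001], [0.946, -0.325, 0.001], [0.001, -0.002, -1.0]]
ft_force: [0.4, -0.2, 0.3]
width: 0.0885
grip_force: 0.0
```

```bash
python3 -c "
from h import *
cover(k='end'); go([.5,-.3,.28],down(71))
p=cv2.imread('pics/end.png'); cv2.imwrite('pics/end2.png',cv2.resize(p[110:320,130:410],(800,600)))"
```

```text
lip theta deg 92.1 220 r 0.136
from [ 0.5202 -0.2957  0.2822] clock 14.73 F [ 0.7 -0.5 -0.2] w 0.0882
  d [-0.0106 -0.0177  0.0022] rv [-0.0015 -0.0007  0.0006]
```

View pics/end2.png

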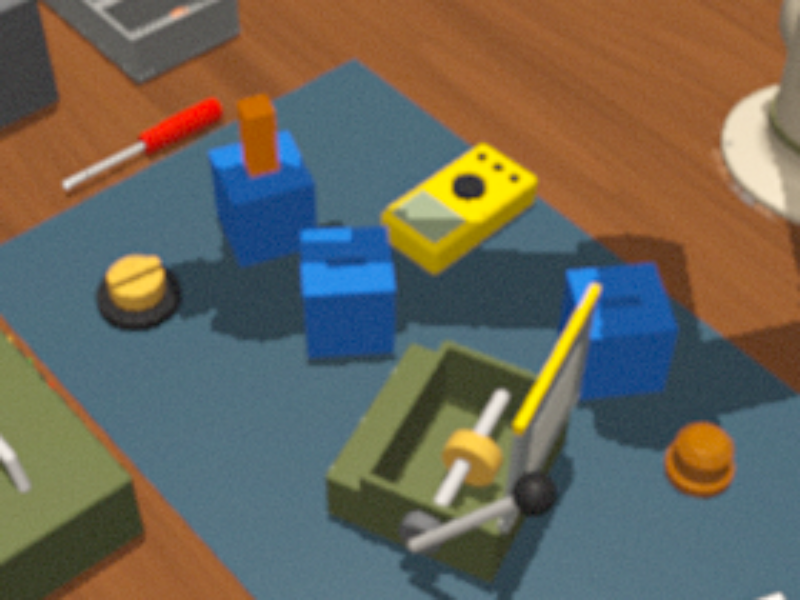

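The cover stands upright (yellow lip at crop (555,355)). The blade is home and upright in its stand at (260,140), and everything else is unmoved. Hand in.

```bash
python3 -c "
from cell import *
print(hand_in())"
```

```text
the job is handed in; nothing more can be done
None
```

The job is handed in: the cover stands at about 90°, the blade is upright and home in its stand and released, and the last picture shows the lever and other bench items where they were, at 14.7 s of the 61 s allowed.

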